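# Fit the oversize hatch panel and cam it snug

## Task

Put the loose hatch panel into the open-topped housing: it is longer than the opening, so tilt it, lead one end in under the wide lip on the lever side, lower the other end past the opposite lip and leave it lying flat on the two ledges inside. Then turn the cam lever clockwise only until the panel is pressed firmly snug against the wall opposite the lever, with no gap left and without forcing the lever, and let go; leave the tape roll and the marker where they lie.

Things in the scene. Friction and masses are not known exactly. Their poses are not given: they have to be found in the camera images.
- housing: White box-shaped instrument housing, fixed to the bench; place and yaw vary. Origin on the bench below the centre of its top opening; y runs along its length (lever end at -y), z up. Outside x -71..71, y -126..85, 58 mm high. Chamber inside: end walls at y = -81 (lever end) and y = 71, side walls at x = -59 and 59; floor at z = 6.
- panel: Loose aluminium hatch panel, 0.25 to 0.5 kg: plate 110 mm (x) by 140 mm (y) by 8 mm, dark bridge handle on top. Origin at the centre of the underside, z up. Its two ends are alike. Starts flat on the bench. Fitted, its y is parallel to the housing's (either way round); snug against the wall away from the lever its origin is at y = 1, z = 30 mm in the housing's frame.
- panel_grip (a point): Centre of the handle's grip bar, 55 mm above the panel's underside. The bar is 80 mm long along the panel's x, 16 mm wide along its y, 22 mm high (44 to 66 mm above the underside); 36 mm of free height below it, posts at x = -34 and 34 mm.
- lever_angle (a joint): Lever angle, rad, 0 to 2.3, clockwise from above: 0 along the housing's -y, 1.57 along its -x; starts at 0 to 0.15. Dry friction: 2.7 N at the knob; it stays put. With the panel square against the far wall the cam meets it at about 1.57; then its force climbs (20 N or more per 0.1 rad; an askew panel squares itself under 10 N); 10 N there is 1.3 N more at the knob; over 50 N is forcing.
- lever_pivot (a point): On the lever's axis, at the lever's mid height, 66 mm above the bench; at x = 2, y = -89 mm in the housing's frame.
- lever_knob (a point): Centre of the upright round black knob at the lever's end, 75 mm from the axis: 16 mm in diameter, from 69 to 99 mm above the bench (the point is at 84 mm). The lever below it is a flat bar 16 mm wide, z 62..70.
- cam_lever: The lever with its upright shaft and cam: a polished, slippery steel eccentric disc inside the housing's lever end, 34 mm in diameter, z 32..50, centre 10 mm off the axis; origin on the axis at bench height. With the lever at 0 to 0.15 it is hidden behind the end wall y = -81; turning clockwise moves it out towards +y, pushing the panel's edge along the ledges.
- tape_roll: Roll of cream tape lying flat, 68 mm across, 19 mm high, loose bystander; origin under its centre.
- marker: Grey marker pen with black cap, 137 mm long, 13 mm thick, lying loose, bystander; origin under its middle.
- opening (a point): Centre of the housing's top opening, in its upper face (z = 58). The opening is 118 mm (housing x) by 130 mm (housing y, -65..65), so the lips overhang the chamber by 16 mm at the lever end (deep pocket) and 6 mm at the other end (shallow pocket). Lips 6 mm thick, z 52..58.
- lever_side_ledge (a point): Middle of the top of the ledge at the lever end: z = 30, ledge spans y -81..-45 and the full width; 22 mm of free height between ledge and lip.
- far_ledge (a point): Middle of the top of the ledge away from the lever: z = 30, y 45..71, full width; 22 mm of free height below the lip.

How it is judged (in metres and radians):
On the way, in this order (a step that is already met when the one before it is completed fails the run):
1. the panel lies flat on both ledges inside the housing, below the lips (z of panel in the frame of housing between 0.027 and 0.0325 m and x of panel in the frame of housing between -0.009 and 0.009 m and angle between panel's own z axis and vertical below 0.035 rad and contact force between the fingers and panel below 0.5 N), for 0.2 s.
2. the cam lever is turned until the cam presses the panel against the wall opposite the lever (z of panel in the frame of housing between 0.027 and 0.0325 m and x of panel in the frame of housing between -0.009 and 0.009 m and angle between panel's own z axis and vertical below 0.035 rad and y of panel in the frame of housing between 0 and 0.003 m and value of joint lever_angle above 1.35 rad and contact force between cam_lever and panel above 4 N), for 0.2 s.
At the end, for the whole second after the job is handed in: The panel lies on the ledges under the lips (height within 2.5 mm, tilted less than 2 degrees), within 1 mm of the wall opposite the lever; the lever is past 1.35 rad and the cam presses on the panel with 4 to 50 N; all is released and at rest (all of step 2 and linear speed of panel below 0.01 m/s and velocity of joint lever_angle between -0.05 and 0.05 rad/s); the robot touches nothing.
It fails at once if the cam is forced: more than 50 N on the panel (contact force between cam_lever and panel above 50 N).
It fails at once if the tape roll is moved by more than 30 mm (distance of tape_roll from where it was at the start of the episode above 0.03 m).
It fails at once if the marker is moved by more than 30 mm (distance of marker from where it was at the start of the episode above 0.03 m).
It also fails if it takes over 72 s, if anything falls off the work surface, if the arm or the gripper's body presses on something with over 40 N, if the wrist force passes 120 N, or if a joint passes its speed limit or range.

## Robot

A 6-joint arm with a two-finger parallel gripper is mounted at the origin on a cart in front of the work surface, level with it; the furniture and walls round the work are solid. World frame = base frame: x ahead of the robot, y to its left, z up, the work surface at z = 0. Lengths are in m, angles in degrees, forces in N, time in s.
With the tool pointing down it reaches from about 0.35 to 0.875 m from the base axis. Payload 4.2 kg.
Tool frame: the origin (TCP) lies at the very end of the fingers, on their centre line; the grasp point (between the pads) lies 19 mm behind it; z points along the fingers, y is the line along which they close (so a half turn about z gives the same grasp; the last joint's range is limited). The gripper opens to 85 mm and grips with 20 to 120 N. Pads are 22 mm wide; open, the fingers measure 114 mm over their backs; the gripper's body (76 mm by 85 mm) begins 54 mm behind the grasp point. The pads swing forward as they close: fully open they stand 13 mm farther back than shut.
Start: joints at [-51.818, 22.042, 0.453, 0, -68.411, -14.817], TCP at [0.248, -0.574, 0.231] pointing down, gripper open.
Joint ranges: [-179.83, 179.83], [-69.29, 118.12], [-61.27, 80.66], [-181.25, 117.63], [-171.15, -9.14], [-177.46, 177.46]. Speed limits (degrees/s): [159.86, 159.86, 180, 180, 180, 180].

## Interface

Orientations are given as a 3x3 rotation matrix whose columns are the frame's x, y, z axes.
In Python, from station import arm, read_camera, camera_params, finish_job gives the robot as it stands (arm), with the cameras as plain functions and the job as plain functions.
- The arm moves only by the shell command python3 inch.py [OPENING] [FORCE], which reads ROWS from standard input. ROWS is a JSON list of rows, 1 to 8 of them, each an object with the fields dx, dy, dz (the shift in m), ax, ay, az (a rotation vector in degrees); a field left out counts as zero; each row shifts and turns the commanded pose from where the row before left it, along the tool's axes as they then stand; what a row does not reach is not made up. A row lasts 1/10 s, in which the tool goes at most 0.05 m and 8.59 degrees, less where a joint would pass 70% of its speed; a pose out of reach is approached as far as the arm can. OPENING is the opening from 0.0 (shut) to 1.0 (fully open), set as the command begins (- or left out keeps the last). The fingers move at their own pace and stop on an object; FORCE is the grip in N (left out, the last holds). Time passes only in rows, so rows that do not move let the fingers close. It prints the time, the measured TCP pose, the force, the opening and the grip force at its end. Input that does not fit is refused with a message, and nothing moves.
- arm.get_obs(): the state, without advancing time (a new reading comes with each control period).
- read_camera(name): name is "scene" or "top" or "wrist"; returns the picture (420x560x3 uint8, red, green, blue); there is no depth.
- camera_params(name): a dict with "K" (3x3 intrinsics, pixels), "R" (3x3) and "t" (3): a world point X has camera coordinates R X + t. Camera axes: x right, y down, z forward; pixel columns grow to the right and rows downward; lengths in m; the calibration is good to about 2 mm. A picture is of the moment at which its call begins: read the wrist's pose just before it. camera_params takes no time and is no camera call; for the wrist camera it gives the pose at the moment of the call.
- finish_job(): hands the job in; it is judged then, once.
The state is a dict: "clock": time; "q": joint angles; "dq": joint speeds; "tau": joint torques, N m; "position": TCP position; "orientation": TCP orientation; "force": force on the tool from outside, world axes, zero at the start; "moment": the same for the moment, N m; "gripper_width": opening from 0.0 (shut) to 1.0 (fully open); "grasp_force": force on a finger pad.
Only numpy, scipy, OpenCV 4.12 (cv2) and the standard library are available. Lean on these libraries where they do the work, as an engineer would, in place of code of your own. Each camera call takes 0.05 s, during which the arm holds its last target. There are 200 camera calls.

## Working session

There is one attempt and no reset: what is moved stays moved. The work goes in short steps, Python scripts to look and compute and a shell command to move; the robot and the scene stay as the last step left them, time stands still between calls to the robot, and variables do not carry over. Pictures are saved under pics/ and viewed, at most 10 in all, crops included, and the job is handed in when it is done.

```bash
ls; mkdir -p pics
python3 - <<'E'
from station import arm, read_camera, camera_params, finish_job
import cv2,numpy as np
a=read_camera("top");b=read_camera("scene")
cv2.imwrite("pics/top0.png",a[:,:,::-1]);cv2.imwrite("pics/scene0.png",b[:,:,::-1])
for n in("top","scene","wrist"):
    p=camera_params(n);print(n,np.round(p["K"],1).tolist(),np.round(p["R"],3).tolist(),np.round(p["t"],3))
o=arm.get_obs();print({k:np.round(v,3).tolist() for k,v in o.items()})
E
```

```text
inch.py
pics
station.py
top [[504.1, 0.0, 285.7], [0.0, 504.1, 221.8], [0.0, 0.0, 1.0]] [[-0.027, -0.999, 0.018], [-0.995, 0.025, -0.098], [0.097, -0.021, -0.995]] [-0.063  0.524  1.072]
scene [[520.5, 0.0, 283.9], [0.0, 520.5, 210.2], [0.0, 0.0, 1.0]] [[0.499, -0.866, -0.016], [-0.427, -0.23, -0.874], [0.754, 0.444, -0.485]] [-0.317  0.289  0.953]
wrist [[326.0, 0.0, 277.9], [0.0, 326.0, 209.6], [0.0, 0.0, 1.0]] [[-0.396, 0.918, 0.002], [0.878, 0.378, 0.293], [0.268, 0.118, -0.956]] [ 0.623 -0.039  0.38 ]
{'clock': 0.1, 'q': [-51.817, 22.087, 0.387, -0.023, -68.41, -14.816], 'dq': [-0.036, -0.019, 0.251, 0.045, -0.034, 0.097], 'tau': [-0.001, -39.332, 18.893, 4.198, -0.003, 0.0], 'position': [0.248, -0.573, 0.23], 'orientation': [[-0.918, -0.396, -0.001], [-0.396, 0.918, 0.002], [0.0, 0.002, -1.0]], 'force': [-0.085, 0.69, -0.224], 'moment': [0.03, 0.0, -0.057], 'grasp_force': 0.0, 'gripper_width': 0.995}
```

View pics/top0.png

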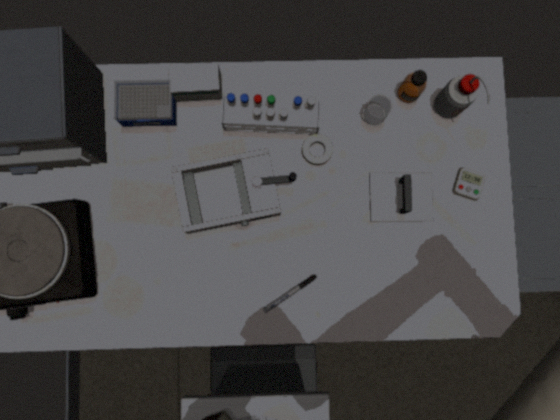

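View pics/scene0.png

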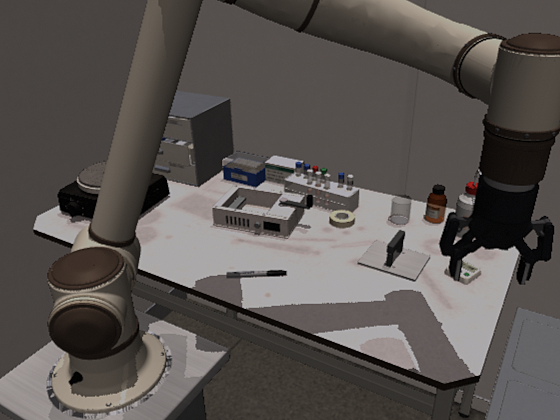

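The top view shows the housing at about (228,190) with its lever pointing right and the knob at (292,177). The panel is at (402,197), with its handle vertical at (406,194). The tape roll is at (317,150) and the marker at (290,293). The scene view agrees. I'll enlarge crops of the housing and panel to get exact corners.

```bash
python3 - <<'E'
import cv2,numpy as np
a=cv2.imread("pics/top0.png")
g=lambda c:cv2.convertScaleAbs(cv2.resize(c,None,fx=5,fy=5,interpolation=cv2.INTER_CUBIC),alpha=1.5)
h=g(a[140:240,165:305]);p=g(a[160:230,360:445])
cv2.imwrite("pics/h.png",h)
cv2.imwrite("pics/p.png",p)
E
cat > u.py <<'E'
from station import arm, read_camera, camera_params, finish_job
import numpy as np
def ray(n,uv,z,P=None):
    P=P or camera_params(n);K,R,t=[np.array(P[k]) for k in("K","R","t")]
    d=R.T@np.linalg.solve(K,[uv[0],uv[1],1.]);c=-R.T@t
    return c+d*(z-c[2])/d[2]
def proj(n,X,P=None):
    P=P or camera_params(n);x=np.array(P["K"])@(np.array(P["R"])@X+P["t"]);return x[:2]/x[2]
E
```

```text
(no output)
```

View pics/h.png

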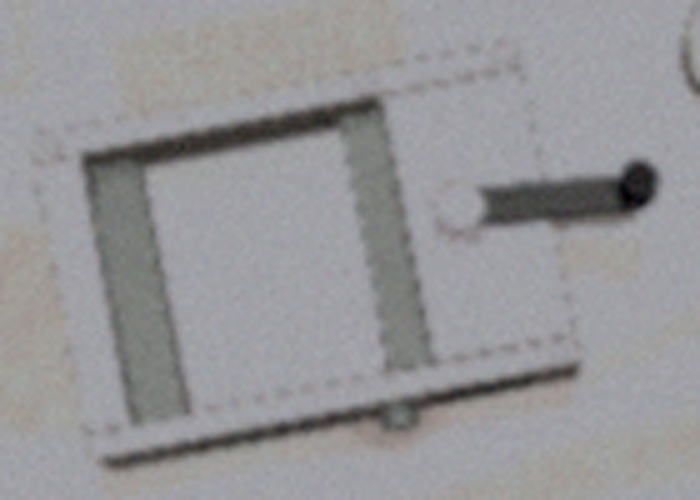

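View pics/p.png

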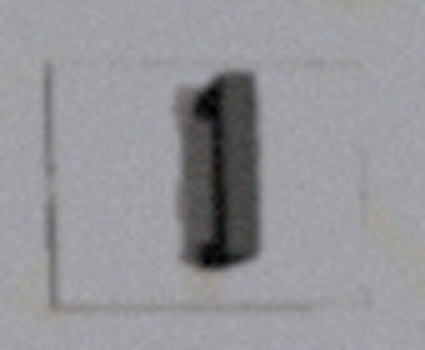

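The housing crop shows the opening's corners at about TL (85,158), TR (382,98), BR (435,362) and BL (135,427). The lever runs to the knob at (637,183). In the panel crop the plate's corners are (48,62), (365,65), (370,303) and (52,305), with the handle top at x 220–258 and y 72–255.

Run:
```python
from u import *
import math
def fit(m,w):
    m=np.array(m)[:,:2];w=np.array(w)[:,:2];mc,wc=m.mean(0),w.mean(0);A=(m-mc).T@(w-wc)
    th=math.atan2(A[0,1]-A[1,0],A[0,0]+A[1,1]);R=np.array([[math.cos(th),-math.sin(th)],[math.sin(th),math.cos(th)]])
    o=wc-R@mc;return th,o,R,np.round((m@R.T+o-w)*1000,1)
H=lambda x,y:(165+(x-2)/5,140+(y-2)/5);Pp=lambda x,y:(360+(x-2)/5,160+(y-2)/5)
w=[ray("top",H(*c),.058) for c in[(85,158),(382,98),(435,362),(135,427)]]
th,o,R,e=fit([(.059,.065),(.059,-.065),(-.059,-.065),(-.059,.065)],w);print("housing",math.degrees(th),o,e.tolist())
k=ray("top",H(638,183),.099);pv=R@[.002,-.089]+o
print("knob(top)",k,"pivot",pv,"r",np.linalg.norm(k[:2]-pv),"ang in housing",math.degrees(math.atan2(*(R.T@(k[:2]-pv))[::1])))
w=[ray("top",Pp(*c),.008) for c in[(48,62),(365,65),(370,303),(52,305)]]
th,o,R,e=fit([(.055,.07),(.055,-.07),(-.055,-.07),(-.055,.07)],w);print("panel",math.degrees(th),o,e.tolist())
w=[ray("top",Pp(*c),.066) for c in[(222,72),(256,72),(260,254),(222,260)]]
print("bar",np.round(w,4).tolist(),np.mean(w,0))
```

```text
housing 10.329066769266008 [0.58690538 0.06882338] [[0.5, 1.1], [0.8, -0.2], [-1.2, -1.0], [-0.1, 0.1]]
knob(top) [ 0.60866492 -0.09128565  0.099     ] pivot [ 0.60483079 -0.0183757 ] r 0.07301068675083817 ang in housing -172.68119132198893
panel -1.601240891641729 [ 0.5747358  -0.33739152] [[0.3, -1.3], [1.1, 1.6], [-1.3, 0.9], [-0.1, -1.2]]
bar [[0.614, -0.3306, 0.066], [0.6137, -0.3451, 0.066], [0.5357, -0.3428, 0.066], [0.5335, -0.3265, 0.066]] [ 0.5742348  -0.33623268  0.066     ]
```

```bash
cat >> u.py <<'E'
from scipy.spatial.transform import Rotation as Ro
def target(yaw,tilt=0):  # tool down; y axis along yaw-turned world y; tilt about own x (deg)
    f,=np.radians([yaw]);R=np.array([[-np.cos(f),-np.sin(f),0],[-np.sin(f),np.cos(f),0],[0,0,-1.]]).T
    return R@Ro.from_euler('x',tilt,degrees=True).as_matrix()
def delta(p,yaw,tilt=0,first="move"):
    o=arm.get_obs();R=np.array(o["orientation"]);T=target(yaw,tilt)
    rv=Ro.from_matrix(R.T@T).as_rotvec(degrees=True)
    print("move before turn",np.round(R.T@(np.array(p)-o["position"]),4),"turn",np.round(rv,2),"| move after turn",np.round(T.T@(np.array(p)-o["position"]),4))
HO=np.array([.5869,.0688]);HY=10.33
def hw(x,y,z):
    c,s=np.cos(np.radians(HY)),np.sin(np.radians(HY));return np.array([HO[0]+c*x-s*y,HO[1]+s*x+c*y,z])
E
python3 -c "
from u import *
delta([.5745,-.3365,.15],-1.6)"
```

```text
move before turn [-0.3939  0.0876  0.0804] turn [ 0.11 -0.03 24.96] | move after turn [-0.3201  0.2458  0.0803]
```

```bash
echo '[{"dx":-0.04, "dy":0.009}, {"dx":-0.04, "dy":0.009}, {"dx":-0.04, "dy":0.009}, {"dx":-0.04, "dy":0.009}, {"dx":-0.04, "dy":0.009}, {"dx":-0.04, "dy":0.009}, {"dx":-0.04, "dy":0.009}, {"dx":-0.04, "dy":0.009}]' | python3 inch.py
echo '[{"dx":-0.03, "dy":0.008, "dz":0.02}, {"dx":-0.02, "dy":0.005, "dz":0.02}, {"dx":-0.02, "dy":0.003, "dz":0.02}, {"dz":0.02}, {"az":8.3}, {"az":8.3}, {"az":8.3}, {}]' | python3 inch.py
python3 - <<'E'
from u import *
import cv2
delta([.5745,-.3365,.15],-1.6)
P=camera_params("wrist");im=read_camera("wrist");cv2.imwrite("pics/w1.png",im[:,:,::-1])
print(proj("wrist",np.array([.5745,-.3365,.066]),P),[np.round(proj("wrist",np.array(c),P)) for c in([.6145,-.3365,.066],[.5345,-.3365,.066])])
E
```

```text
clock: 0.9
position: [0.5141, -0.3793, 0.2308]
orientation: [[-0.918, -0.397, -0.001], [-0.397, 0.918, 0.001], [0.001, 0.001, -1.0]]
force: [0.7, -0.7, 0.0]
gripper_width: 0.999
grasp_force: 0.0
clock: 1.7
position: [0.5707, -0.3381, 0.1506]
orientation: [[-1.0, 0.027, -0.001], [0.027, 1.0, 0.001], [0.001, 0.001, -1.0]]
force: [0.0, 0.1, 0.3]
gripper_width: 0.997
grasp_force: 0.0
move before turn [-0.0037  0.0017  0.0006] turn [ 0.03 -0.07  0.08] | move after turn [-0.0037  0.0017  0.0006]
[279.21163978 221.00443179] [array([281., 270.]), array([278., 167.])]
```

View pics/w1.png

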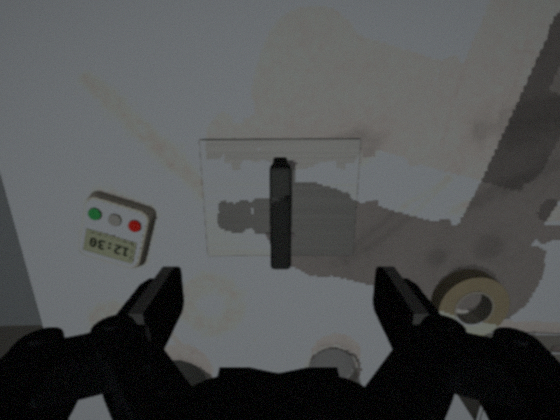

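The wrist view shows the bar from (280,163) to (281,269), within a pixel or two of the predicted ends, so the pose is confirmed. Next I'll descend and grip.

```bash
echo '[{"dx":-0.0037, "dy":0.0017, "dz":0.024}, {"dz":0.03}, {"dz":0.03}, {"dz":0.02}, {"dz":0.01}, {}, {}]' | python3 inch.py
echo '[{}, {}, {}, {}, {}, {}, {}, {}]' | python3 inch.py 0.0 80
echo '[{"dz":-0.005}, {"dz":-0.02}, {"dz":-0.04}, {"dz":-0.04}, {"dz":-0.04}, {"dz":-0.03}, {}, {}]' | python3 inch.py
```

```text
clock: 2.45
position: [0.5755, -0.337, 0.0382]
orientation: [[-1.0, 0.025, 0.001], [0.025, 1.0, -0.001], [-0.001, -0.001, -1.0]]
force: [-0.3, -0.4, 0.3]
gripper_width: 1.0
grasp_force: 0.0
clock: 3.25
position: [0.5749, -0.3366, 0.0378]
orientation: [[-1.0, 0.027, 0.0], [0.027, 1.0, -0.0], [-0.0, -0.0, -1.0]]
force: [-0.5, 2.6, 4.3]
gripper_width: 0.172
grasp_force: 79.9
clock: 4.05
position: [0.5739, -0.3361, 0.2106]
orientation: [[-1.0, 0.028, -0.002], [0.028, 1.0, 0.002], [0.002, 0.002, -1.0]]
force: [-0.6, 0.3, -5.7]
gripper_width: 0.174
grasp_force: 79.0
```

Run:
```python
from u import *
import cv2
a=cv2.imread("pics/scene0.png")[180:245,205:325];a=cv2.convertScaleAbs(cv2.resize(a,None,fx=6,fy=6,interpolation=cv2.INTER_CUBIC),alpha=1.5)
P=camera_params("scene")
for c in[(.059,.065,.058),(.059,-.065,.058),(-.059,-.065,.058),(-.059,.065,.058),(-.071,.085,.058),(-.071,-.126,.058),(.071,.085,.058),(.071,-.126,.058),(-.071,-.126,0),(-.071,.085,0)]:
    u=(proj("scene",hw(*c),P)-[205,180])*6+2.5;cv2.drawMarker(a,tuple(int(round(v)) for v in u),(0,0,255),cv2.MARKER_CROSS,9,1)
cv2.imwrite("pics/sc.png",a)
```

```text
(no output)
```

View pics/sc.png

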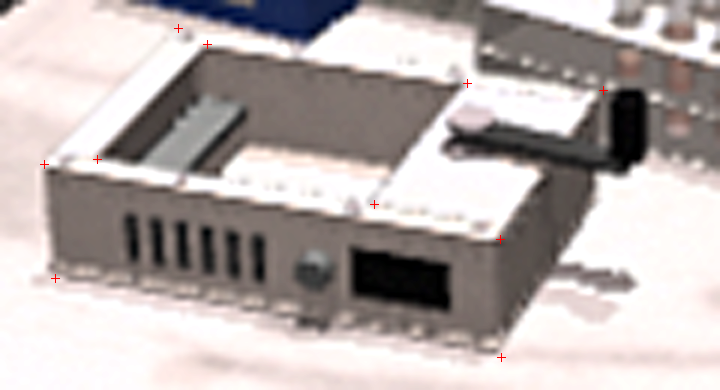

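The projected corners fall within about 1 px of the housing in the scene view (1–2 mm), so the housing pose is confirmed. Next comes carrying the panel over and tilting it.

```bash
cat >> u.py <<'E'
def lead(y,z,tilt,x=0):
    return hw(x,y,z)-target(HY,tilt)@np.array([0,-.07,.038])
def go(y,z,tilt,x=0):
    p=lead(y,z,tilt,x);print("tcp",np.round(p,4));delta(p,HY,tilt)
def where():
    o=arm.get_obs();R=np.array(o["orientation"]);p=np.array(o["position"])
    c,s=np.cos(np.radians(HY)),np.sin(np.radians(HY));Q=np.array([[c,s,0],[-s,c,0],[0,0,1]])
    for n,v in(("lead",[0,-.07,.038]),("trail",[0,.07,.038]),("mid",[0,0,.038])):
        print(n,np.round(Q@(p+R@v-[*HO,0])*1000,1),end=" ")
    print("F(h)",np.round(Q@np.array(o["force"]),1),"M",np.round(o["moment"],2),"tool y in h",np.round(Q@R[:,1],3),"t",round(o["clock"],2),"w",round(o["gripper_width"],3))
E
python3 -c "
from u import *
go(-.056,.11,-20);where()"
```

```text
tcp [0.5875 0.0656 0.1696]
move before turn [-0.0025  0.4018  0.0419] turn [-19.79   1.99 -11.81] | move after turn [-0.0854  0.355   0.1729]
lead [ -99.9 -464.4  172.5] trail [ -71.  -327.4  172.8] mid [ -85.4 -395.9  172.6] F(h) [-0.5  0.4 -5.7] M [ 0.04  0.07 -0.04] tool y in h [0.206 0.978 0.002] t 4.05 w 0.174
```

```bash
echo '[{"dy":0.02}, {"dy":0.04}, {"dy":0.045}, {"dy":0.045}, {"dy":0.045}, {"dy":0.045}, {"dy":0.045}, {"dy":0.045}]' | python3 inch.py
echo '[{"dy":0.04}, {"dy":0.03}, {"az":-6}, {"az":-5.9}, {"ax":-5}, {"ax":-5}, {"ax":-5}, {"ax":-5}]' | python3 inch.py
echo '[{}, {}, {}]' | python3 inch.py
python3 - <<'E'
from u import *
import cv2
go(-.056,.11,-20);where()
P=camera_params("wrist");im=read_camera("wrist")
for c in[(.059,.065,.058),(.059,-.065,.058),(-.059,-.065,.058),(-.059,.065,.058),(-.071,.085,.058),(-.071,-.126,.058)]:
    u=proj("wrist",hw(*c),P);cv2.drawMarker(im,tuple(int(round(v)) for v in u),(255,0,0),cv2.MARKER_CROSS,9,1)
cv2.imwrite("pics/w2.png",im[:,:,::-1])
E
```

```text
clock: 4.85
position: [0.5815, -0.0052, 0.2087]
orientation: [[-1.0, 0.027, -0.007], [0.027, 1.0, -0.001], [0.007, -0.001, -1.0]]
force: [1.5, -0.3, -3.8]
gripper_width: 0.175
grasp_force: 78.9
clock: 5.65
position: [0.5839, 0.0633, 0.2091]
orientation: [[-0.984, -0.167, -0.068], [-0.18, 0.923, 0.339], [0.006, 0.346, -0.938]]
force: [-0.3, -0.3, -4.2]
gripper_width: 0.173
grasp_force: 79.3
clock: 5.95
position: [0.5846, 0.0634, 0.2109]
orientation: [[-0.984, -0.169, -0.064], [-0.181, 0.925, 0.335], [0.003, 0.341, -0.94]]
force: [-1.2, 0.8, -4.4]
gripper_width: 0.167
grasp_force: 79.4
tcp [0.5875 0.0656 0.1696]
move before turn [-0.0033 -0.0125  0.0393] turn [-0.07 -0.18  0.01] | move after turn [-0.0032 -0.0126  0.0393]
lead [ -3.3 -57.7 151.3] trail [ -3.3  73.9 199. ] mid [ -3.3   8.1 175.1] F(h) [-1.   1.  -4.4] M [-1.09 -0.25 -0.  ] tool y in h [-0.     0.94   0.341] t 5.95 w 0.167
```

View pics/w2.png

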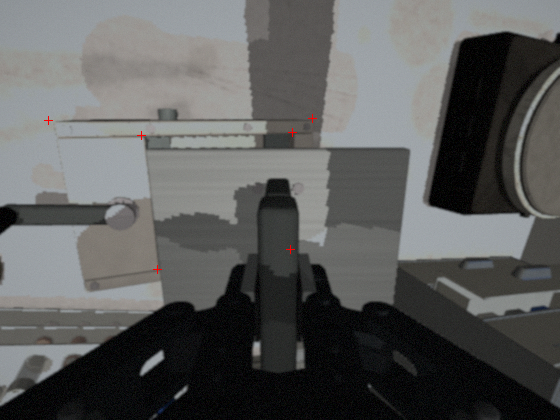

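The wrist view shows the panel's top edge from (146,149) to (409,149). The housing's robot-side rim runs from (54,122) to (313,121), within a few px of the prediction. I'll compare the panel edge with where the grip puts it, and compute the next moves.

Run:
```python
from u import *
o=arm.get_obs();R=np.array(o["orientation"]);p=np.array(o["position"]);P=camera_params("wrist")
for v in([.055,-.07,.03],[.055,.07,.03],[.065,-.07,.03]):print(v,proj("wrist",p+R@v,P))
go(-.055,.07,-20,0);go(-.055,.033,-20);go(-.055,.07,-20)
```

```text
[0.055, -0.07, 0.03] [142.98809638 148.82352835]
[0.055, 0.07, 0.03] [409.68836223 148.86703219]
[0.065, -0.07, 0.03] [140.64142818 129.23041646]
tcp [0.5873 0.0666 0.1296]
move before turn [-0.0032 -0.0257  0.0776] turn [-0.06 -0.14  0.06] | move after turn [-0.003  -0.0257  0.0776]
tcp [0.5873 0.0666 0.0926]
move before turn [-0.0033 -0.0383  0.1124] turn [-0.06 -0.14  0.06] | move after turn [-0.003  -0.0384  0.1124]
tcp [0.5873 0.0666 0.1296]
move before turn [-0.0032 -0.0257  0.0776] turn [-0.06 -0.14  0.06] | move after turn [-0.003  -0.0257  0.0776]
```

```bash
echo '[{"dx":-0.0032, "dy":-0.0057, "dz":0.0176}, {"dy":-0.01, "dz":0.03}, {"dy":-0.01, "dz":0.03}, {}, {}]' | python3 inch.py
python3 -c "
from u import *
where();go(-.054,.034,-20)"
```

```text
clock: 6.5
position: [0.5883, 0.0665, 0.1309]
orientation: [[-0.983, -0.17, -0.062], [-0.181, 0.925, 0.335], [0.0, 0.341, -0.94]]
force: [0.7, -0.3, -3.7]
gripper_width: 0.17
grasp_force: 79.4
lead [  1.  -55.3  71.3] trail [  0.8  76.3 119. ] mid [ 0.9 10.5 95.1] F(h) [ 0.7 -0.4 -3.7] M [-1.08 -0.26 -0.01] tool y in h [-0.002  0.94   0.341] t 6.5 w 0.17
tcp [0.5871 0.0676 0.0936]
move before turn [ 0.0009 -0.0115  0.0354] turn [-0.07 -0.07  0.11] | move after turn [ 0.0009 -0.0115  0.0354]
```

```bash
echo '[{"dx":0.001, "dy":-0.0025, "dz":0.01}, {"dy":-0.0035, "dz":0.01}, {"dy":-0.0035, "dz":0.01}, {"dy":-0.002, "dz":0.005}, {}, {}]' | python3 inch.py
python3 -c "
from u import *
where();go(-.075,.034,-20)"
```

```text
clock: 7.1
position: [0.5872, 0.0669, 0.0937]
orientation: [[-0.984, -0.169, -0.061], [-0.18, 0.924, 0.336], [-0.0, 0.342, -0.94]]
force: [-0.1, -0.0, -3.6]
gripper_width: 0.174
grasp_force: 79.4
lead [  0.  -54.7  34.1] trail [-0.1 76.9 82. ] mid [-0.  11.1 58. ] F(h) [-0.1  0.  -3.6] M [-1.09 -0.25  0.03] tool y in h [-0.001  0.94   0.342] t 7.1 w 0.174
tcp [0.5909 0.0469 0.0936]
move before turn [-0.     -0.0191 -0.0068] turn [-0.02 -0.01  0.03] | move after turn [-0.     -0.0191 -0.0069]
```

```bash
echo '[{"dy":-0.0047, "dz":-0.0017}, {"dy":-0.0047, "dz":-0.0017}, {"dy":-0.0047, "dz":-0.0017}, {"dy":-0.0047, "dz":-0.0017}, {}, {}]' | python3 inch.py
python3 -c "
from u import *
where()"
echo '[{"dy":-0.0019, "dz":-0.0007}, {}, {}]' | python3 inch.py
python3 -c "
from u import *
where()"
echo '[{"dy":-0.0019, "dz":-0.0007}, {}, {}]' | python3 inch.py
python3 -c "
from u import *
where()"
```

```text
clock: 7.7
position: [0.5906, 0.0472, 0.0937]
orientation: [[-0.984, -0.169, -0.061], [-0.179, 0.924, 0.337], [0.0, 0.342, -0.94]]
force: [-0.2, -0.6, -4.7]
gripper_width: 0.173
grasp_force: 79.4
lead [ -0.3 -74.7  34.1] trail [-0.3 56.9 82. ] mid [-0.3 -8.9 58. ] F(h) [-0.3 -0.5 -4.7] M [-1.17 -0.18  0.03] tool y in h [-0.     0.94   0.342] t 7.7 w 0.173
clock: 8.0
position: [0.5909, 0.0456, 0.0937]
orientation: [[-0.984, -0.169, -0.062], [-0.18, 0.924, 0.336], [0.0, 0.342, -0.94]]
force: [0.0, 0.3, -3.6]
gripper_width: 0.174
grasp_force: 79.4
lead [ -0.2 -76.3  34.1] trail [-0.3 55.2 82. ] mid [ -0.2 -10.6  58. ] F(h) [ 0.1  0.3 -3.6] M [-1.1  -0.19 -0.05] tool y in h [-0.001  0.94   0.342] t 8.0 w 0.174
clock: 8.3
position: [0.5912, 0.0448, 0.094]
orientation: [[-0.984, -0.169, -0.062], [-0.179, 0.924, 0.339], [-0.0, 0.344, -0.939]]
force: [-0.8, 5.0, -2.6]
gripper_width: 0.172
grasp_force: 79.3
lead [ -0.1 -77.   34.2] trail [-0.1 54.4 82.4] mid [ -0.1 -11.3  58.3] F(h) [ 0.1  5.  -2.6] M [ 0.58 -0.02 -0.28] tool y in h [-0.     0.939  0.344] t 8.3 w 0.172
```

```bash
echo '[{"dy":0.0012}, {"dy":0.003, "dz":0.0062, "ax":5}, {"dy":0.003, "dz":0.0062, "ax":5}, {"dy":0.003, "dz":0.0062, "ax":5}, {}, {}]' | python3 inch.py
python3 -c "
from u import *
where();go(-.0775,.033,0)"
```

```text
clock: 8.9
position: [0.5883, 0.058, 0.0785]
orientation: [[-0.983, -0.181, -0.017], [-0.182, 0.98, 0.086], [0.001, 0.087, -0.996]]
force: [-0.2, -0.0, -4.1]
gripper_width: 0.174
grasp_force: 79.8
lead [ -0.4 -77.3  34.5] trail [-0.7 62.2 46.7] mid [-0.5 -7.5 40.6] F(h) [-0.2  0.  -4.1] M [-0.26 -0.07  0.02] tool y in h [-0.002  0.996  0.087] t 8.9 w 0.174
tcp [0.5882 0.0614 0.071 ]
move before turn [-0.0005  0.0027  0.0077] turn [ 5.01 -0.05  0.13] | move after turn [-0.0005  0.0034  0.0075]
```

```bash
echo '[{"dy":0.0027, "dz":0.0072, "ax":5}, {}, {"dz":0.001}, {}, {}]' | python3 inch.py
python3 -c "
from u import *
where()"
echo '[{"dz":0.001}, {}, {}]' | python3 inch.py
python3 -c "
from u import *
where()"
```

```text
clock: 9.4
position: [0.5888, 0.0602, 0.0711]
orientation: [[-0.984, -0.178, 0.001], [-0.178, 0.984, 0.001], [-0.001, 0.001, -1.0]]
force: [0.9, 0.0, -4.6]
gripper_width: 0.178
grasp_force: 79.8
lead [  0.3 -78.7  33. ] trail [ 0.4 61.3 33.1] mid [ 0.3 -8.7 33.1] F(h) [ 0.9 -0.1 -4.6] M [ 0.03  0.05 -0.01] tool y in h [0.001 1.    0.001] t 9.4 w 0.178
clock: 9.7
position: [0.5881, 0.0608, 0.0696]
orientation: [[-0.984, -0.18, -0.0], [-0.18, 0.984, 0.0], [-0.0, 0.0, -1.0]]
force: [0.1, -0.2, -4.3]
gripper_width: 0.17
grasp_force: 79.8
lead [ -0.2 -78.   31.6] trail [-0.2 62.  31.6] mid [-0.2 -8.  31.6] F(h) [ 0.  -0.3 -4.3] M [ 0.01 -0.04 -0.01] tool y in h [-0.  1.  0.] t 9.7 w 0.17
```

```bash
echo '[{"dz":0.001}, {}, {"dz":0.0008}, {}, {}]' | python3 inch.py
python3 -c "
from u import *
where()"
```

```text
clock: 10.2
position: [0.5881, 0.0611, 0.0678]
orientation: [[-0.984, -0.18, 0.0], [-0.18, 0.984, 0.0], [-0.0, 0.0, -1.0]]
force: [0.4, -0.5, -5.1]
gripper_width: 0.171
grasp_force: 79.9
lead [ -0.1 -77.8  29.8] trail [-0.2 62.2 29.8] mid [-0.2 -7.8 29.8] F(h) [ 0.3 -0.6 -5.1] M [ 0.02 -0.01 -0.01] tool y in h [-0.001  1.     0.   ] t 10.2 w 0.171
```

```bash
echo '[{"dz":0.0008}, {}, {}]' | python3 inch.py
echo '[{"dz":0.0008}, {}, {}]' | python3 inch.py
python3 -c "
from u import *
where()"
```

```text
clock: 10.5
position: [0.5881, 0.0611, 0.0678]
orientation: [[-0.984, -0.18, 0.0], [-0.18, 0.984, 0.0], [-0.0, -0.0, -1.0]]
force: [-2.3, -0.0, 3.2]
gripper_width: 0.173
grasp_force: 81.0
clock: 10.8
position: [0.5882, 0.0611, 0.0678]
orientation: [[-0.984, -0.18, 0.001], [-0.18, 0.984, -0.0], [-0.001, -0.0, -1.0]]
force: [-4.9, 0.4, 8.1]
gripper_width: 0.174
grasp_force: 81.7
lead [ -0.  -77.8  29.8] trail [-0.2 62.2 29.8] mid [-0.1 -7.8 29.8] F(h) [-4.7  1.2  8.1] M [0.22 1.38 0.01] tool y in h [-0.001  1.    -0.   ] t 10.8 w 0.174
```

```bash
echo '[{}, {}, {}, {}]' | python3 inch.py 0.6
echo '[{"dz":-0.01}, {"dz":-0.03}, {"dz":-0.04}, {"dz":-0.04}, {"dz":-0.03}, {"dx":-0.04}, {"dx":-0.04}, {}]' | python3 inch.py
python3 - <<'E'
from u import *
import cv2
where()
P=camera_params("wrist");im=read_camera("wrist");cv2.imwrite("pics/w3.png",im[:,:,::-1])
k=hw(.002-.075*np.sin(.127),-.089-.075*np.cos(.127),.099);print(k,proj("wrist",k,P))
E
```

```text
clock: 11.2
position: [0.5883, 0.061, 0.0661]
orientation: [[-0.984, -0.18, 0.0], [-0.18, 0.984, -0.0], [-0.0, -0.0, -1.0]]
force: [0.7, -0.3, -0.1]
gripper_width: 0.601
grasp_force: 0.0
clock: 12.0
position: [0.67, 0.0761, 0.2152]
orientation: [[-0.984, -0.18, 0.001], [-0.18, 0.984, -0.0], [-0.001, -0.0, -1.0]]
force: [-0.6, -0.8, -0.3]
gripper_width: 0.599
grasp_force: 0.0
lead [ 83.1 -77.7 177.3] trail [ 83.1  62.3 177.2] mid [ 83.1  -7.7 177.2] F(h) [-0.7 -0.7 -0.3] M [-0.06  0.15  0.02] tool y in h [-0.  1. -0.] t 12.0 w 0.599
[ 0.60882187 -0.09329231  0.099     ] [68.42928418 87.08679436]
```

View pics/w3.png

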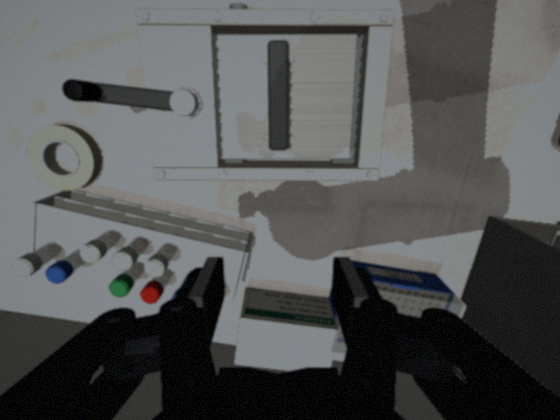

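The view shows the panel seated in the opening, its handle at (278,95). It rests against the lever end, with a gap at the far end near x≈362. The knob top is at about (72,88), and the opening corners are (213,27), (368,27), (358,166) and (219,166). I'll refine the housing pose with these.

Run:
```python
from u import *
P=camera_params("wrist")
c,s=np.cos(np.radians(HY)),np.sin(np.radians(HY));Q=np.array([[c,s],[-s,c]])
for uv in[(213,27),(368,27),(358,166),(219,166)]:print(np.round(Q@(ray("wrist",uv,.058,P)[:2]-HO)*1000,1))
for uv,z in(((72,88),.099),((184,102),.070)):print(np.round(Q@(ray("wrist",uv,z,P)[:2]-HO)*1000,1))
print("bar",np.round(Q@(ray("wrist",(278,95),.096,P)[:2]-HO)*1000,1))
print(np.round(arm.get_obs()["q"],1))
```

```text
[-58.9 -60.5]
[-58.9  67. ]
[56. 67.]
[ 56.  -61.6]
[  -9.3 -160.9]
[ -0. -86.]
bar [-4.5 -7.1]
[ 20.2  27.3   6.5  -0.  -69.3 -99.9]
```

```bash
cat >> u.py <<'E'
HO=HO+.0015*np.array([-np.sin(np.radians(HY)),np.cos(np.radians(HY))])
def knob(a,z,e=0): # tool pose for lever angle a deg, tool centre e ahead along tangent
    r=np.radians(a);u=np.array([-np.sin(r),-np.cos(r)]);t=np.array([-np.cos(r),np.sin(r)])
    q=np.array([.002,-.089])+.075*u+e*t;p=hw(q[0],q[1],z);delta(p,HY+90-a)
def lev(e=0):
    o=arm.get_obs();R=np.array(o["orientation"]);p=np.array(o["position"]);v=hw(.002,-.089,0)[:2]
    w=p[:2]-e*R[:2,1]-v;b=np.degrees(np.arctan2(w[1],w[0]))-HY;print("r",round(np.hypot(*w)*1000,1),"a deg",round((-90-b)%360,2),"rad",round(np.radians((-90-b)%360),3),"yaw-a",round((HY+90-np.degrees(np.arctan2(-R[0,1],R[1,1])))%360,1),"z",round(p[2],4),"F tool",np.round(R.T@np.array(o["force"]),2),"t",round(o["clock"],2))
E
python3 -c "
from u import *
knob(7.2,.16)"
```

```text
move before turn [ 0.0883 -0.1541  0.0552] turn [ 4.000e-02 -6.000e-02 -8.279e+01] | move after turn [0.164  0.0683 0.0551]
```

```bash
echo '[{"dx":0.02, "dy":-0.035}, {"dx":0.02, "dy":-0.035}, {"dx":0.02, "dy":-0.035}, {"dx":0.02, "dy":-0.035}, {"dx":0.0083, "dy":-0.0141}, {}]' | python3 inch.py 0.5
echo '[{"dz":0.01, "az":-8.3}, {"dz":0.01, "az":-8.3}, {"dz":0.01, "az":-8.3}, {"dz":0.01, "az":-8.3}, {"az":-8.3}, {"az":-8.3}, {"az":-8.3}, {"az":-8.3}]' | python3 inch.py
echo '[{"az":-8.3}, {"az":-8.1}, {}, {}]' | python3 inch.py
python3 -c "
from u import *
lev();knob(7.2,.074)"
```

```text
clock: 12.65
position: [0.6062, -0.0939, 0.2171]
orientation: [[-0.984, -0.177, 0.0], [-0.177, 0.984, -0.0], [-0.0, -0.0, -1.0]]
force: [-0.6, -0.2, 0.9]
gripper_width: 0.5
grasp_force: 0.0
clock: 13.45
position: [0.6079, -0.0907, 0.1764]
orientation: [[-0.222, -0.975, 0.0], [-0.975, 0.222, 0.0], [-0.0, -0.0, -1.0]]
force: [-0.3, 0.2, 0.0]
gripper_width: 0.498
grasp_force: 0.0
clock: 13.85
position: [0.6078, -0.0911, 0.1764]
orientation: [[0.053, -0.999, 0.0], [-0.999, -0.053, 0.0], [-0.0, -0.0, -1.0]]
force: [0.3, -0.5, -0.2]
gripper_width: 0.499
grasp_force: 0.0
r 74.3 a deg 7.84 rad 0.137 yaw-a 7.3 z 0.1764 F tool [ 0.49 -0.26  0.16] t 13.85
move before turn [ 0.0007 -0.0008  0.1024] turn [-0.02  0.01 -0.07] | move after turn [ 0.0007 -0.0008  0.1024]
```

```bash
echo '[{"dx":0.001, "dy":-0.001, "dz":0.02}, {"dz":0.03}, {"dz":0.02}, {"dz":0.015}, {"dz":0.01}, {"dz":0.007}, {}, {}]' | python3 inch.py
echo '[{}, {}, {}]' | python3 inch.py 0.3
python3 - <<'E'
from u import *
import cv2
lev()
a,b=read_camera("scene"),read_camera("top")
f=lambda c:cv2.convertScaleAbs(cv2.resize(c,(400,400),interpolation=cv2.INTER_CUBIC),alpha=1.5)
cv2.imwrite("pics/k.png",np.hstack([f(a[150:250,250:350]),f(b[130:230,220:320])])[:,:,::-1])
E
```

```text
clock: 14.65
position: [0.6092, -0.0929, 0.0749]
orientation: [[0.055, -0.998, 0.001], [-0.998, -0.055, -0.0], [0.0, -0.001, -1.0]]
force: [0.2, 0.5, 0.5]
gripper_width: 0.499
grasp_force: 0.0
clock: 14.95
position: [0.6089, -0.093, 0.0748]
orientation: [[0.055, -0.998, 0.001], [-0.998, -0.055, 0.0], [-0.0, -0.001, -1.0]]
force: [0.0, 0.5, -0.3]
gripper_width: 0.301
grasp_force: 0.0
r 76.2 a deg 7.03 rad 0.123 yaw-a 7.2 z 0.0748 F tool [-0.51 -0.06  0.29] t 14.95
```

View pics/k.png

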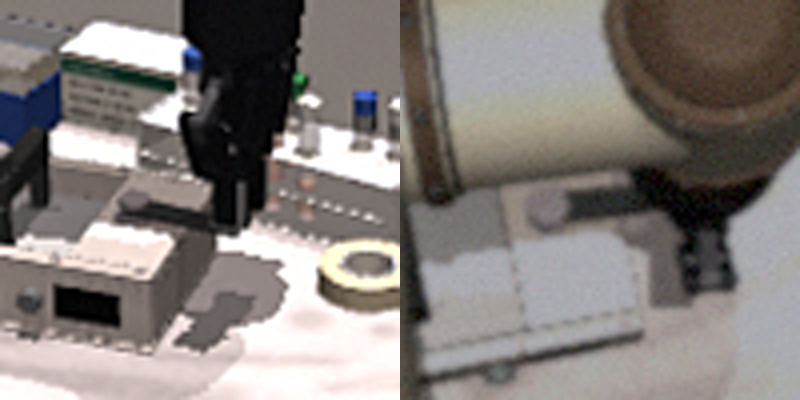

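The fingers straddle the knob just above the lever bar, and the tape roll is clear. Next I'll turn the lever.

```bash
echo '[{"dy":0.004}, {"dx":-0.0003, "dy":0.0065, "az":5}, {"dx":-0.0003, "dy":0.0065, "az":5}, {"dx":-0.0003, "dy":0.0065, "az":5}, {"dx":-0.0003, "dy":0.0065, "az":5}, {}, {}]' | python3 inch.py
python3 -c "
from u import *
lev(.00475);knob(47.2,.0745,.00475)"
```

```text
clock: 15.75
position: [0.5791, -0.09, 0.0745]
orientation: [[-0.288, -0.958, 0.0], [-0.958, 0.288, -0.0], [0.0, -0.0, -1.0]]
force: [0.9, -0.4, 0.7]
gripper_width: 0.3
grasp_force: 0.3
r 77.4 a deg 26.04 rad 0.455 yaw-a 27.0 z 0.0745 F tool [ 0.12 -1.01 -0.72] t 15.75
move before turn [-0.0086  0.0269  0.    ] turn [-1.000e-02  0.000e+00  2.016e+01] | move after turn [0.0012 0.0282 0.    ]
```

```bash
echo '[{"dx":-0.001, "dy":0.0068, "az":5}, {"dx":-0.001, "dy":0.0068, "az":5}, {"dx":-0.0009, "dy":0.0066, "az":5}, {"dx":-0.0009, "dy":0.0066, "az":5}, {}, {}]' | python3 inch.py
python3 -c "
from u import *
lev(.00475);knob(67.2,.0745,.00475)"
```

```text
clock: 16.35
position: [0.556, -0.0758, 0.0741]
orientation: [[-0.598, -0.802, -0.001], [-0.802, 0.598, 0.0], [0.0, 0.001, -1.0]]
force: [0.1, 0.0, -0.6]
gripper_width: 0.298
grasp_force: 0.1
r 76.2 a deg 46.29 rad 0.808 yaw-a 47.0 z 0.0741 F tool [-0.11 -0.1   0.57] t 16.35
move before turn [-0.0074  0.0266 -0.0004] turn [ 0.04 -0.03 20.16] | move after turn [ 0.0022  0.0275 -0.0004]
```

```bash
echo '[{"dx":-0.0007, "dy":0.0067, "az":5}, {"dx":-0.0007, "dy":0.0067, "az":5}, {"dx":-0.0007, "dy":0.0066, "az":5}, {"dx":-0.0007, "dy":0.0066, "az":5}, {}, {}]' | python3 inch.py
python3 -c "
from u import *
lev(.00475);knob(80,.0745,.00475)"
```

```text
clock: 16.95
position: [0.5392, -0.055, 0.0741]
orientation: [[-0.836, -0.549, -0.001], [-0.549, 0.836, 0.0], [0.0, 0.001, -1.0]]
force: [0.0, 0.4, 0.1]
gripper_width: 0.294
grasp_force: 0.0
r 75.6 a deg 66.48 rad 1.16 yaw-a 67.0 z 0.0741 F tool [-0.21  0.28 -0.07] t 16.95
move before turn [-0.0035  0.0174 -0.0004] turn [ 0.03 -0.02 13.  ] | move after turn [ 0.0005  0.0178 -0.0004]
```

```bash
echo '[{"dx":-0.0005, "dy":0.0059, "az":4.3}, {"dx":-0.0005, "dy":0.0059, "az":4.3}, {"dx":-0.0005, "dy":0.0059, "az":4.4}, {}, {}]' | python3 inch.py
python3 -c "
from u import *
lev(.00475);knob(85,.0745,.00475)"
echo '[{"dx":-0.0003, "dy":0.0013, "az":1}, {"dy":0.0013, "az":1}]' | python3 inch.py
python3 -c "
from u import *
lev(.00475)"
echo '[{"dy":0.0013, "az":1}, {"dy":0.0013, "az":1}]' | python3 inch.py
python3 -c "
from u import *
lev(.00475)"
```

```text
clock: 17.45
position: [0.532, -0.0389, 0.0741]
orientation: [[-0.938, -0.347, -0.001], [-0.347, 0.938, 0.0], [0.0, 0.0, -1.0]]
force: [-1.0, 0.2, 0.3]
gripper_width: 0.305
grasp_force: 0.0
r 75.7 a deg 79.88 rad 1.394 yaw-a 80.0 z 0.0741 F tool [ 0.89  0.52 -0.31] t 17.45
move before turn [-0.0014  0.0067 -0.0004] turn [ 0.02 -0.02  4.99] | move after turn [-0.0008  0.0068 -0.0004]
clock: 17.65
position: [0.5316, -0.0369, 0.0741]
orientation: [[-0.95, -0.311, 0.0], [-0.311, 0.95, -0.001], [0.0, -0.0, -1.0]]
force: [1.5, -4.2, -2.0]
gripper_width: 0.299
grasp_force: 2.1
r 75.6 a deg 81.45 rad 1.422 yaw-a 82.2 z 0.0741 F tool [-0.1  -4.43  1.97] t 17.65
clock: 17.85
position: [0.5309, -0.0343, 0.0742]
orientation: [[-0.961, -0.277, 0.001], [-0.277, 0.961, -0.0], [-0.0, -0.001, -1.0]]
force: [3.3, -5.1, -3.1]
gripper_width: 0.302
grasp_force: 2.9
r 75.6 a deg 83.47 rad 1.457 yaw-a 84.2 z 0.0742 F tool [-1.73 -5.77  3.14] t 17.85
```

```bash
cat > s.sh <<'E'
python3 -c "
from u import *
o=arm.get_obs();print('grasp',round(o['grasp_force'],2));lev(.00475)"
E
echo '[{"dy":0.0013, "az":1}, {}]' | python3 inch.py >/dev/null; sh s.sh
echo '[{"dy":0.0013, "az":1}, {}]' | python3 inch.py >/dev/null; sh s.sh
echo '[{"dy":0.0013, "az":1}, {}]' | python3 inch.py >/dev/null; sh s.sh
```

```text
grasp 2.56
r 75.6 a deg 84.52 rad 1.475 yaw-a 85.2 z 0.0741 F tool [-0.64 -4.47  2.  ] t 18.05
grasp 2.66
r 75.6 a deg 85.46 rad 1.492 yaw-a 86.2 z 0.0742 F tool [-1.07 -5.08  2.52] t 18.25
grasp 2.72
r 75.6 a deg 86.44 rad 1.509 yaw-a 87.2 z 0.0742 F tool [-1.81 -5.95  3.46] t 18.45
```

```bash
echo '[{"dy":0.0013, "az":1}, {}]' | python3 inch.py >/dev/null; sh s.sh
echo '[{"dy":0.0013, "az":1}, {}]' | python3 inch.py >/dev/null; sh s.sh
echo '[{}]' | python3 inch.py >/dev/null; sh s.sh
```

```text
grasp 2.79
r 75.6 a deg 87.38 rad 1.525 yaw-a 88.2 z 0.0742 F tool [-2.18 -5.49  3.16] t 18.65
grasp 2.91
r 75.6 a deg 88.36 rad 1.542 yaw-a 89.2 z 0.0742 F tool [-2.04 -5.47  3.2 ] t 18.85
grasp 2.87
r 75.6 a deg 88.34 rad 1.542 yaw-a 89.2 z 0.0742 F tool [-2.24 -5.9   3.15] t 18.95
```

```bash
echo '[{"dy":0.0013, "az":1}, {}]' | python3 inch.py >/dev/null; sh s.sh
echo '[{"dy":0.0013, "az":1}, {}]' | python3 inch.py >/dev/null; sh s.sh
```

```text
grasp 2.96
r 75.6 a deg 89.3 rad 1.559 yaw-a 90.2 z 0.0742 F tool [-2.9  -5.08  3.75] t 19.15
grasp 3.07
r 75.6 a deg 90.27 rad 1.576 yaw-a 91.2 z 0.0742 F tool [-3.2  -6.33  4.11] t 19.35
```

```bash
echo '[{"dy":0.0013, "az":1}, {}]' | python3 inch.py >/dev/null; sh s.sh
```

```text
grasp 3.18
r 75.6 a deg 91.22 rad 1.592 yaw-a 92.2 z 0.0742 F tool [-2.27 -6.33  4.21] t 19.55
```

```bash
echo '[{"dy":0.0013, "az":1}, {}]' | python3 inch.py >/dev/null; sh s.sh
```

```text
grasp 3.49
r 75.6 a deg 92.12 rad 1.608 yaw-a 93.2 z 0.0742 F tool [-3.45 -7.03  4.61] t 19.75
```

```bash
echo '[{"dy":0.0013, "az":1}, {}]' | python3 inch.py >/dev/null; sh s.sh
```

```text
grasp 3.81
r 75.6 a deg 93.0 rad 1.623 yaw-a 94.2 z 0.0742 F tool [-4.08 -7.97  3.68] t 19.95
```

```bash
echo '[{"dy":0.0013, "az":1}, {}]' | python3 inch.py >/dev/null; sh s.sh
```

```text
grasp 4.16
r 75.5 a deg 93.87 rad 1.638 yaw-a 95.2 z 0.0742 F tool [-4.62 -7.88  5.62] t 20.15
```

```bash
echo '[{"dy":0.0013, "az":1}, {}]' | python3 inch.py >/dev/null; sh s.sh
```

```text
grasp 4.57
r 75.5 a deg 94.72 rad 1.653 yaw-a 96.2 z 0.0742 F tool [-4.78 -9.18  4.37] t 20.35
```

```bash
echo '[{"dy":0.0013, "az":1}, {}, {}]' | python3 inch.py >/dev/null; sh s.sh
```

```text
grasp 4.89
r 75.5 a deg 95.59 rad 1.668 yaw-a 97.2 z 0.0742 F tool [ -4.44 -10.56   5.32] t 20.65
```

```bash
echo '[{"dy":-0.002}, {"dy":-0.002}, {"dy":-0.002}, {}]' | python3 inch.py; sh s.sh
```

```text
clock: 21.05
position: [0.5277, -0.0231, 0.0743]
orientation: [[-0.998, -0.055, -0.0], [-0.055, 0.998, 0.0], [0.0, 0.0, -1.0]]
force: [-0.0, 0.0, 0.5]
gripper_width: 0.3
grasp_force: 0.0
grasp 0.0
r 77.4 a deg 92.19 rad 1.609 yaw-a 97.2 z 0.0743 F tool [ 0.02  0.04 -0.47] t 21.05
```

```bash
echo '[{"dz":-0.01}, {"dz":-0.02}, {"dz":-0.04}, {"dz":-0.04}, {"dz":-0.04}, {"dx":-0.045, "dy":0.02}, {"dx":-0.045, "dy":0.02}, {"dx":-0.045, "dy":0.02}]' | python3 inch.py
python3 - <<'E'
from u import *
import cv2
im=read_camera("wrist");cv2.imwrite("pics/w4.png",im[:,:,::-1])
E
```

```text
clock: 21.85
position: [0.6607, 0.045, 0.2264]
orientation: [[-0.998, -0.055, 0.003], [-0.055, 0.998, 0.001], [-0.003, 0.001, -1.0]]
force: [0.8, -0.1, 1.1]
gripper_width: 0.302
grasp_force: 0.0
```

View pics/w4.png

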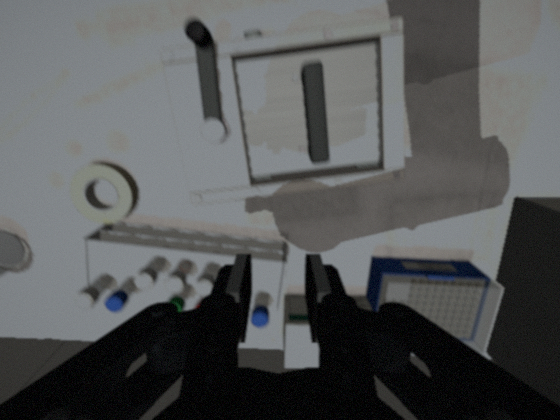

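The panel lies inside and parallel to the housing, with its bar from (312,62) to (319,160). The lever points along housing -x, from pivot (214,130) to knob (199,33). The tape roll hasn't moved. I'll check the numbers.

Run:
```python
from u import *
P=camera_params("wrist");c,s=np.cos(np.radians(HY)),np.sin(np.radians(HY));Q=np.array([[c,s],[-s,c]])
f=lambda uv,z:np.round(Q@(ray("wrist",uv,z,P)[:2]-HO)*1000,1)
print("bar",f((315.5,111),.096),"knob",f((198,31),.099),"pivot",f((214,130),.07))
for uv in[(233,57),(381,39),(383,165),(250,184)]:print(f(uv,.058))
```

```text
bar [6.2 2.9] knob [-60.2 -77.8] pivot [ 11.8 -84.6]
[-46.1 -59.7]
[-44.6  67.5]
[63.6 66.3]
[ 66.5 -61.6]
```

```bash
echo '[{}, {}, {}, {}]' | python3 inch.py; python3 -c "
from station import arm, read_camera, camera_params, finish_job
print(finish_job())"
```

```text
clock: 22.3
position: [0.6587, 0.0435, 0.2255]
orientation: [[-0.998, -0.055, 0.001], [-0.055, 0.998, 0.0], [-0.001, 0.0, -1.0]]
force: [-0.4, -0.1, -0.5]
gripper_width: 0.298
grasp_force: 0.0
the job is handed in; nothing more can be done
None
```

I handed the job in at 22.3 s; no verdict came back. The panel lies flat on both ledges, pressed against the far wall with the lever at about 1.67 rad. Cam force is estimated at 12–30 N from the knob readings, the arm is clear, and the tape roll and marker were not touched.

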